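# Wedge the load plate of the check scale off its rests

## Robot

A 6-joint arm with a two-finger parallel gripper is mounted at the origin on the work surface; the furniture and walls round the work are solid. World frame = base frame: x ahead of the robot, y to its left, z up, the work surface at z = 0. Lengths are in m, angles in rad, forces in N, time in s.
With the tool pointing down it reaches from about 0.425 to 1.125 m from the base axis. Payload 14.9 kg.
Tool frame: the origin (TCP) lies midway between the tips of the shut fingers; the grasp point (between the pads) lies 19 mm behind it (r.pinch_z is the distance from the TCP to the grasp point, in m); z points along the fingers, y is the line along which they close (so a half turn about z gives the same grasp; the last joint's range is limited). The gripper opens to 91 mm and grips with 3 to 60 N. Pads are 32 mm wide; open, the fingers measure 118 mm over their backs; the gripper's body (76 mm by 178 mm) begins 60 mm behind the grasp point.
Start: joints at [1.093, 0.379, 1.734, -0, 1.028, -0.033], TCP at [0.301, 0.632, 0.214] pointing down, gripper open.
Joint ranges: [-2.77, 2.77], [-0.74, 2.19], [0, 2.66], [-1.06, 4.2], [0.31, 2.87], [-3.08, 3.08]. Speed limits (rad/s): [1.89, 1.89, 2.39, 3.14, 3.14, 3.14].

## Interface

Orientations are given as a 3x3 rotation matrix whose columns are the frame's x, y, z axes.
In Python, from station import readout, imaging, close_job, r gives the robot as it stands.
- The arm moves only by the tool step_arm, never from a script. Its argument "steps" is a list of rows, each a list of 3 entries, a list of its own where there are three numbers: the shift along the tool's x, y, z in mm, then the turn about the tool's z in degrees, then the closure in counts, from 0 (fully open) to 255 (shut). A call has exactly 8 rows; each row shifts and turns the commanded pose from where the row before left it, along the tool's axes as they then stand; what a row does not reach is not made up. A row lasts 1/8 s, in which the tool goes at most 62.5 mm and 10.7 degrees, less where a joint would pass 70% of its speed; a pose out of reach is approached as far as the arm can. A call is refused whole if a number of a shift passes 62.5 or a number of a turn 10.7, either way. A call with a gripper value outside its range is refused whole. The fingers move at their own pace and stop on an object; "force" is the grip in N (left out, the last holds). Time passes only in rows, so rows that do not move let the fingers close, or fill a call up. It gives the time, the measured TCP pose, the force, the opening and the grip force at its end, in the units of the state.
- readout.sense(): the state, without advancing time (a new reading comes with each control period).
- imaging.capture(name): name is "side" or "top" or "wrist"; returns a dict with "color" (420x560x3 uint8, red, green, blue), "depth" (420x560 float32, m along the optical axis (not along the pixel's ray), 0 where there is no reading), "fx", "fy", "cx", "cy" (pixels), "dist_coeffs" ([k1, k2, p1, p2, k3] as OpenCV has them; the pictures are not rectified), "camera_from_world" (4x4, takes a point from world to camera coordinates); the wrist camera has in their place "T_tool_cam" (4x4, takes a point from camera to tool coordinates, whose origin is the TCP and whose axes are the flange's). Camera axes: x right, y down, z forward; pixel columns grow to the right and rows downward; lengths in m; the calibration is good to about 2 mm. A picture is of the moment at which its call begins: read the wrist's pose just before it.
- close_job(): hands the job in; it is judged then, once.
The state is a dict: "t": time; "joints": joint angles; "dq": joint speeds; "effort": joint torques, N m; "ee_pos": TCP position; "ee_rot": TCP orientation; "ft_force": force on the tool from outside, world axes, zero at the start; "wrist_torque": the same for the moment, N m; "width": finger opening in m; "grasp_force": force on a finger pad.
Only numpy, scipy, OpenCV 4.12 (cv2) and the standard library are available. Lean on these libraries where they do the work, as an engineer would, in place of code of your own. Each camera call takes 0.05 s, during which the arm holds its last target. There are 200 camera calls.

## Task

Free the load plate of the small blue check scale: lay the yellow wedge flat on the bench, nose first in the open front of the scale, and push it under the plate's front edge until the plate has just lifted a few millimetres off its two rubber rests, clearly off but less than 8 mm. Use the wedge, not the fingers, to lift the plate, keep the weight standing on it, and leave the other things on the bench alone. Finish while still gripping the wedge in place, with the plate resting on it: do not let go.

Things in the scene. Friction and masses are not known exactly. Their poses are not given: they have to be found in the camera images.
- scale: small check scale fixed to the bench: blue U-shaped base 140 mm deep (x), 120 wide (y), 16 high, under a bright metal plate. Origin: centre of its underside; +x points to its back (hinge), its open front faces -x. Between its rails a channel 70 mm wide, the bare bench as its floor, runs along x from the front to 45 mm behind the origin. The plate's front edge is at x = -75 mm
- load_plate (a joint): angle of the load plate about its hinge at the back of the scale (rad): 0 = resting on the two rubber pads at the front of the rails, grows as the front edge rises. The plate (133 x 116 x 6 mm, 0.5 kg) has its front edge 137 mm from the hinge, so 0.01 rad lifts that edge by 1.4 mm. It falls back by its own weight; lifting the edge takes 3 to 5 N
- plate_lip (a point): middle of the lower front edge of the load plate, 18 mm above the bench while the plate is on its rests; moves with the plate. Not listed, fixed round the work: a desk phone, a screen 0.33 m high and a weighing terminal 0.3 m high to its left, a steel post to its right, a metal frame above 0.7 m over the terminal
- wedge_grip (a point): loose yellow wedge, 112 mm long, 38 mm wide, 0.12 kg, lying on the bench. This point is the middle of its upright grip, a square post 26 x 26 mm rising from 28 to 66 mm above the wedge's underside at the thick end, its centre 16 mm from the wedge's back end; the point is 49 mm above the underside. Axes: +x points to the thin end (nose), +z up
- wedge_nose (a point): middle of the wedge's thin end face, 96 mm ahead (+x) of the grip point, 4 mm above the underside; same axes. The ramp is 8 mm thick here and grows evenly (1 in 4) to 28 mm at 80 mm behind the nose, then is level. It first touches the plate's edge when the nose is 40 mm under the plate; each further 4 mm of push lifts the edge 1 mm
- load_weight_mid (a point): bare metal test weight with a knob, 29 mm across and 49 mm high, 0.2 kg, standing loose on the load plate; the point is its centre, half-way up; +z up
- small_weight: bystander: metal test weight 23 mm across, 39 mm high; origin at the centre of its underside
- battery: bystander: battery cell 15 x 51 x 15 mm lying down; origin at the centre of its underside
There are look-alikes about, which are no part of the job. Leave any green look-alike of the part that bears load_weight_mid alone. Of the things that look like the part that bears wedge_grip, the larger one is meant.

How it is judged:
On the way:
1. the wedge's nose is under the load plate between the rails while the plate still rests on its pads (x of wedge_nose in the frame of scale above -0.07 m and y of wedge_nose in the frame of scale between -0.035 and 0.035 m and height (world z) of wedge_nose below 0.016 m and value of joint load_plate below 0.008 rad), for 0.05 s.
At the end, for the whole second after the job is handed in: Plate edge 1.2 to 8 mm off its rests (0.009 to 0.0585 rad), carried by the wedge (over 0.8 N), not touched by the robot; wedge flat (tilt under 0.12 rad, under 7 mm up), nose 30 mm or more under the plate, gripped by the fingers (over 1 N); weight still standing on the plate (value of joint load_plate between 0.009 and 0.0585 rad and contact force between wedge and load_plate above 0.8 N and contact force between each of the arm, the fingers and load_plate below 0.3 N and contact force between the fingers and wedge above 1 N and x of wedge_nose in the frame of scale above -0.045 m and height (world z) of wedge_grip below 0.056 m and angle between wedge_grip's own z axis and vertical below 0.12 rad and angle between load_weight_mid's own z axis and vertical below 0.2 rad and height (world z) of load_weight_mid above 0.042 m); the arm keeps its last pose, push and grip.
It fails at once if the load plate is thrown up more than 12 mm (value of joint load_plate above 0.09 rad).
It fails at once if the test weight on the plate is knocked over (angle between load_weight_mid's own z axis and vertical above 0.5 rad).
It fails at once if a bystander is moved more than 30 mm (distance of any of small_weight, battery from where it was at the start of the episode above 0.03 m).
It also fails if it takes over 42 s, if anything falls off the work surface, if the arm or the gripper's body presses on something with over 40 N, if the wrist force passes 120 N, or if a joint passes its speed limit or range.

## Working session

There is one attempt and no reset: what is moved stays moved. The work goes in short steps, Python scripts to look and compute and a tool call to move; the robot and the scene stay as the last step left them, time stands still between calls to the robot, and variables do not carry over. Pictures are saved under pics/ and viewed, at most 10 in all, crops included, and the job is handed in when it is done.

Besides the shell and the picture viewer there is one more tool, called as name(argument=value, ...), one argument or row to a line, values as JSON. step_arm: Moves the arm, as the interface text tells. Its arguments: {"type":"object","properties":{"steps":{"type":"array","items":{"type":"array"}},"force":{"type":"number"}},"required":["steps"]}

```bash
mkdir -p pics; ls
cat > h.py <<'E'
import numpy as np, cv2
from station import readout, imaging, close_job, r
def cap(name):
    s=readout.sense(); c=imaging.capture(name)
    if name=="wrist":
        T=np.eye(4);T[:3,:3]=s["ee_rot"];T[:3,3]=s["ee_pos"]
        c["W"]=T@np.array(c["T_tool_cam"])
    else: c["W"]=np.linalg.inv(np.array(c["camera_from_world"]))
    c["K"]=np.array([[c["fx"],0,c["cx"]],[0,c["fy"],c["cy"]],[0,0,1.]])
    v,u=np.mgrid[:420,:560]
    p=cv2.undistortPoints(np.stack([u,v],-1).reshape(-1,1,2).astype(float),c["K"],np.array(c["dist_coeffs"],float)).reshape(420,560,2)
    d=c["depth"]; P=np.dstack([p*d[...,None],d])
    c["P"]=P@c["W"][:3,:3].T+c["W"][:3,3]; c["P"][d==0]=np.nan
    return c
E
python3 - <<'E'
from h import *
ims=[]
for n in("side","top"):
    c=cap(n); ims.append(c); cv2.imwrite(f"pics/{n}1.png",c["color"][...,::-1]); np.savez(f"{n}1.npz",P=c["P"],color=c["color"],W=c["W"],K=c["K"],D=c["dist_coeffs"])
print(readout.sense())
E
```

```text
pics
{'t': 0.1, 'joints': array([ 1.09271339e+00,  3.79350530e-01,  1.73469108e+00,  3.79877545e-06,
        1.02847339e+00, -3.33362758e-02]), 'dq': array([-1.18497305e-03, -6.99296578e-04, -2.03974556e-03,  1.90179244e-03,
       -5.89833406e-04,  6.52165299e-05]), 'effort': array([ 1.59889682e-03, -7.65031242e+01, -4.35294199e+01,  6.53102598e-02,
        3.98382393e-02,  1.19759920e-05]), 'ee_pos': array([0.30103604, 0.63159809, 0.21337326]), 'ee_rot': array([[-9.02718839e-01,  4.30230770e-01, -4.27236169e-04],
       [ 4.30230981e-01,  9.02718469e-01, -8.17427085e-04],
       [ 3.39916965e-05, -9.21717065e-04, -9.99999575e-01]]), 'ft_force': array([ 0.62426372, -0.32319973, -0.9844886 ]), 'wrist_torque': array([-0.00718813, -0.0319831 , -0.0169206 ]), 'grasp_force': 0.0, 'width': 0.09171834980066809}
```

View pics/side1.png

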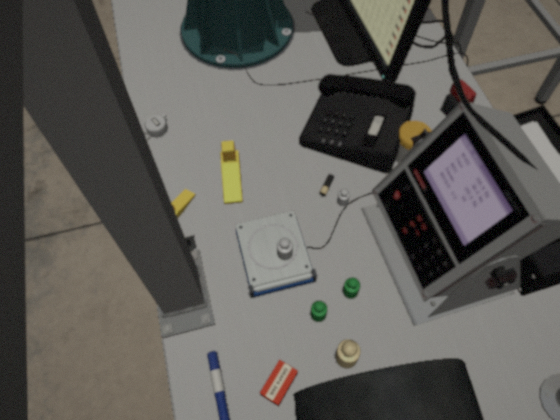

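View pics/top1.png

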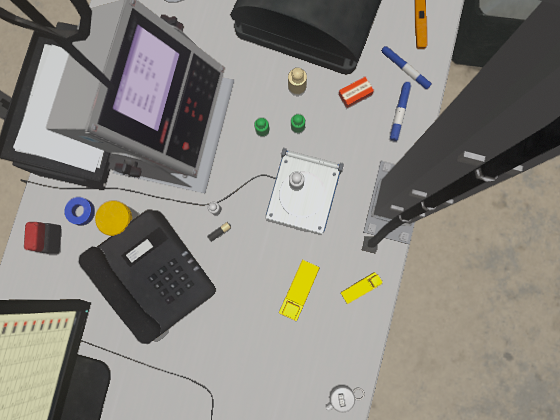

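Top view: two yellow wedges, at (300,290) and (362,288). The first is longer, so it is the one meant. The scale plate is at (304,190) with the weight at (297,180), and its hinge brackets are at the top (283,152) and (341,165), so the open front faces the wedges. The battery is at (219,231), the small weight at (213,208), and the green look-alikes at (262,126) and (298,122). Next I confirm with a crop and measure.

Run:
```python
from h import *
z=np.load("top1.npz"); C=z["color"];P=z["P"]
crop=C[140:335,200:400]; cv2.imwrite("pics/crop1.png",cv2.resize(crop,None,fx=3,fy=3,interpolation=cv2.INTER_CUBIC)[...,::-1])
for n in("top","side"):
    z=np.load(n+"1.npz"); C=z["color"];P=z["P"]
    hsv=cv2.cvtColor(C,cv2.COLOR_RGB2HSV)
    m=((hsv[...,0]>24)&(hsv[...,0]<35)&(hsv[...,1]>150)&(hsv[...,2]>60)).astype(np.uint8)
    k,l,st,ce=cv2.connectedComponentsWithStats(m)
    for i in range(1,k):
        if st[i,4]<100: continue
        q=P[l==i]; q=q[np.isfinite(q[:,2])]
        low=q[(q[:,2]<.035)&(q[:,2]>.002)]; hi=q[q[:,2]>.058]
        print(n,ce[i],st[i,4],"zmax",q[:,2].max(),"mean",q.mean(0))
        if len(low)>20:
            (c,s,a)=cv2.minAreaRect(low[:,:2].astype(np.float32)); print("  rect",c,s,a, np.linspace(0,1,2))
        if len(hi)>5:
            print("  grip top",hi.mean(0),np.ptp(hi,0),len(hi), cv2.minAreaRect(hi[:,:2].astype(np.float32)))
    # plate: points with z 0.02..0.03 near
    if n=="top": u0,v0=304,195
    else: u0,v0=262,255
    m=np.zeros((420,560),bool); m[v0-60:v0+60,u0-60:u0+60]=1
    m&=(P[...,2]>.019)&(P[...,2]<.030)
    kk,l,st,ce=cv2.connectedComponentsWithStats(m.astype(np.uint8)); i=1+np.argmax(st[1:,4])
    q=P[l==i]; rc=cv2.minAreaRect(q[:,:2].astype(np.float32)); print(n,"plate",len(q),q.mean(0),rc); print(cv2.boxPoints(rc))
    # weight
    m=np.zeros((420,560),bool); m[v0-60:v0+60,u0-60:u0+60]=1
    m&=(P[...,2]>.055)&(P[...,2]<.09); q=P[m]; print("weight",len(q),np.median(q,0),q[:,2].max())
    m=np.zeros((420,560),bool); m[v0-60:v0+60,u0-60:u0+60]=1
    b=(hsv[...,0]>100)&(hsv[...,0]<125)&(hsv[...,1]>100)&m
    print("blue",b.sum(),np.nanmean(P[b],0))
z=np.load("top1.npz");P=z["P"]
for u,v in((283,152),(341,165),(219,231),(213,208),(380,160),(370,240),(150,240)): print((u,v),P[v,u])
```

```text
top [299.12702703 289.71711712] 1110 zmax 0.06971504346069457 mean [ 0.40125758 -0.22060903  0.02779322]
  rect (0.4008799195289612, -0.22053375840187073) (0.037235453724861145, 0.11068076640367508) 65.6289291381836 [0. 1.]
  grip top [ 0.36445926 -0.20411239  0.06605278] [0.03029509 0.03077312 0.00926054] 193 ((0.36448511481285095, -0.2038743644952774), (0.025823067873716354, 0.02489737793803215), 64.02183532714844)
top [360.83270677 287.63533835] 532 zmax 0.04838838814656332 mean [ 0.40422679 -0.33810412  0.01874421]
  rect (0.40412983298301697, -0.3390600085258484) (0.025431515648961067, 0.07538671791553497) 30.828777313232422 [0. 1.]
top plate 4030 [ 0.58951179 -0.22934563  0.02470582] ((0.5932389497756958, -0.22446280717849731), (0.1316741555929184, 0.14380373060703278), 73.95719909667969)
[[ 0.5059428  -0.26786542]
 [ 0.6441462  -0.30760634]
 [ 0.6805351  -0.1810602 ]
 [ 0.5423317  -0.14131927]]
weight 183 [ 0.60734941 -0.21498161  0.06036675] 0.0757340986021896
blue 38 [ 0.58085927 -0.28417033  0.01526817]
side plate 4083 [ 0.59474575 -0.2331945   0.02514951] ((0.5934532880783081, -0.2299160659313202), (0.12476489692926407, 0.1456901729106903), 74.57665252685547)
[[ 0.50664103 -0.27067888]
 [ 0.6470845  -0.30942503]
 [ 0.68026555 -0.18915325]
 [ 0.5398221  -0.1504071 ]]
weight 203 [ 0.61339753 -0.2193786   0.06048162] 0.07684568526901958
blue 159 [ 0.66187999 -0.25100332  0.01453858]
(283, 152) [ 0.66763931 -0.18993166  0.03363673]
(341, 165) [ 0.64137768 -0.30315938  0.03109976]
(219, 231) [ 0.51387676 -0.06373377  0.01656378]
(213, 208) [ 0.55620728 -0.05497881  0.03963765]
(380, 160) [ 0.65864876 -0.38518874  0.00065955]
(370, 240) [ 0.4955504  -0.35784291  0.01893544]
(150, 240) [0.49227815 0.05805992 0.06652894]
```

View pics/crop1.png

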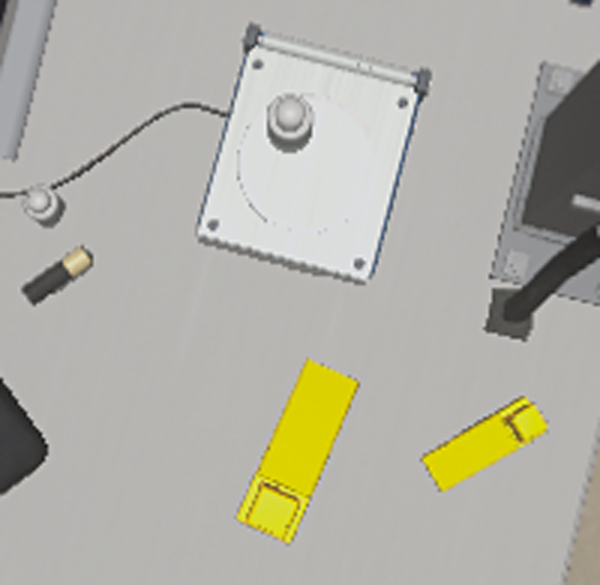

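The crop confirms it. The left wedge, full-image pixel (299,290), measures 111×37 mm and 66 mm high. The right one, (361,288), is only 75×25 mm. Next I map the obstacles between the arm and the wedge, refine the plate's front edge, and plan.

Run:
```python
from h import *
H=np.full((16,18),-1.)
for n in("top","side"):
    P=np.load(n+"1.npz")["P"].reshape(-1,3); P=P[np.isfinite(P[:,0])]
    i=np.floor((P[:,0]+.3)/.1).astype(int); j=np.floor((P[:,1]+.7)/.1).astype(int)
    ok=(i>=0)&(i<16)&(j>=0)&(j<18)
    np.maximum.at(H,(i[ok],j[ok]),P[ok,2])
print("cols y from",[round(-.7+.1*j,1) for j in range(18)])
for i in range(16): print("x%5.1f"%(-.3+.1*i)," ".join("%5.2f"%h if h>-1 else "  .  " for h in H[i]))
# plate front edge fit via depth profile: points on plate, axis -16deg
for n in("top","side"):
    P=np.load(n+"1.npz")["P"].reshape(-1,3); P=P[np.isfinite(P[:,0])]
    q=P[(P[:,2]>.0205)&(P[:,2]<.027)&(P[:,0]>.48)&(P[:,0]<.7)&(P[:,1]<-.12)&(P[:,1]>-.33)]
    for a in (-15,-16,-17):
        a=np.radians(a); d=np.array([np.cos(a),np.sin(a)]); e=np.array([-d[1],d[0]])
        s=q[:,:2]@d; t=q[:,:2]@e
        b=np.round(t/.01).astype(int)
        mid=(np.percentile(t,1)+np.percentile(t,99))/2
        fr=[(k,round(s[b==k].min(),4)) for k in range(b.min(),b.max()+1) if (b==k).sum()>50]
        bb=np.round(s/.02).astype(int)
        sd=[(round(t[bb==k].min(),4),round(t[bb==k].max(),4)) for k in range(bb.min(),bb.max()+1) if (bb==k).sum()>150]
        print(n,np.degrees(a),"front",[f for f in fr]); print("   sides",sd)
```

```text
cols y from [-0.7, -0.6, -0.5, -0.4, -0.3, -0.2, -0.1, 0.0, 0.1, 0.2, 0.3, 0.4, 0.5, 0.6, 0.7, 0.8, 0.9, 1.0]
x -0.3 -0.86 -0.87   .     .    0.00  0.00   .     .     .     .     .     .     .     .     .     .     .     .  
x -0.2 -0.87 -0.87 -0.88   .    0.00  0.01  0.00   .     .     .     .     .     .     .     .     .     .     .  
x -0.1 -0.86 -0.87 -0.87  0.00  0.01  0.10  0.12   .    0.00  0.00   .     .     .     .     .     .     .     .  
x  0.0 -0.87 -0.86   .    0.01  0.01  0.10  0.16  0.14  0.07  0.05   .     .     .     .     .   -0.21 -0.56 -0.56
x  0.1 -0.86 -0.86   .    0.03  0.03  0.01  0.10  0.12  0.02  0.20   .    0.00   .     .     .     .     .   -0.56
x  0.2 -0.86 -0.86   .    0.03  0.03  0.01  0.02  0.01  0.07  0.24  0.01  0.02   .     .     .     .     .     .  
x  0.3 -0.87 -0.86  0.00  0.02  0.07  0.07  0.05  0.10  0.21  0.27  0.03  0.03   .     .     .     .     .     .  
x  0.4 -0.87 -0.87  0.02  0.05  0.03  0.01  0.06  0.10  0.11  0.09  0.01  0.00   .     .     .     .   -0.87   .  
x  0.5 -0.86   .    0.60  0.73  0.06  0.03  0.68  0.19  0.12  0.09  0.
[... 4339 characters left out ...]
p.float64(0.0056))]
side -17.0 front [(-10, np.float64(0.5637)), (-9, np.float64(0.5642)), (-8, np.float64(0.563)), (-7, np.float64(0.5629)), (-6, np.float64(0.564)), (-5, np.float64(0.5627)), (-4, np.float64(0.5616)), (-3, np.float64(0.5627)), (-2, np.float64(0.5616)), (-1, np.float64(0.5623)), (0, np.float64(0.5608)), (1, np.float64(0.5616))]
   sides [(np.float64(-0.1062), np.float64(0.0085)), (np.float64(-0.1066), np.float64(0.0096)), (np.float64(-0.1059), np.float64(0.0099)), (np.float64(-0.1057), np.float64(0.0101)), (np.float64(-0.1052), np.float64(0.0228)), (np.float64(-0.1047), np.float64(0.0114)), (np.float64(-0.1039), np.float64(0.0117)), (np.float64(-0.1095), np.float64(0.0178))]
```

Run:
```python
from h import *
print([ (k,getattr(r,k)) for k in dir(r) if not k.startswith("_")])
Q=[]
for n in("top","side"):
    P=np.load(n+"1.npz")["P"].reshape(-1,3); Q.append(P[np.isfinite(P[:,0])])
P=np.vstack(Q)
q=P[(P[:,2]>.4)&(P[:,1]>-.3)]; print("frame",len(q),q.min(0),np.percentile(q,[5,50,95],axis=0),q.max(0))
H=np.full((9,14),-1.)
i=np.floor((P[:,0]-.05)/.05).astype(int); j=np.floor((P[:,1]+.2)/.05).astype(int)
ok=(i>=0)&(i<9)&(j>=0)&(j<14)
np.maximum.at(H,(i[ok],j[ok]),P[ok,2])
print([round(-.2+.05*k,2) for k in range(14)])
for k in range(9): print("x%.2f"%(.05+.05*k),np.round(H[k],2))
```

```text
[('PlanningError', <class 'station.PlanningError'>), ('pinch_z', 0.0188)]
frame 2884 [ 0.58757199 -0.08354296  0.40013719] [[ 0.5893911  -0.0796345   0.42279751]
 [ 0.61189264 -0.0220452   0.61824188]
 [ 0.64734113  0.00287857  0.66750767]] [0.65838795 0.01454861 0.6800543 ]
[-0.2, -0.15, -0.1, -0.05, 0.0, 0.05, 0.1, 0.15, 0.2, 0.25, 0.3, 0.35, 0.4, 0.45]
x0.05 [ 0.    0.07  0.15  0.16  0.14  0.11  0.06  0.02  0.05  0.02 -1.   -1.
 -1.   -1.  ]
x0.10 [ 0.    0.    0.05  0.1   0.12  0.04  0.    0.02  0.08  0.02 -1.   -1.
 -1.   -1.  ]
x0.15 [ 0.01  0.    0.02  0.01  0.    0.01  0.    0.02  0.2  -1.   -1.   -1.
  0.    0.  ]
x0.20 [ 0.01  0.01  0.02  0.02  0.01  0.01  0.01  0.02  0.22 -1.   -1.    0.
  0.02  0.  ]
x0.25 [ 0.    0.01  0.01  0.    0.01  0.01  0.01  0.07  0.24 -1.    0.01  0.01
  0.02 -1.  ]
x0.30 [ 0.01  0.01  0.01  0.03  0.08  0.09  0.08  0.14  0.26  0.01  0.01  0.03
  0.03 -1.  ]
x0.35 [ 0.07  0.01  0.04  0.05  0.05  0.1   0.1   0.21  0.27  0.    0.    0.02
  0.02 -1.  ]
x0.40 [ 0.01  0.01  0.04  0.05  0.06  0.1   0.11  0.11  0.    0.01  0.01  0.01
  0.   -1.  ]
x0.45 [ 0.01  0.    0.01  0.06  0.07  0.07  0.11  0.11  0.01  0.09  0.01  0.01
 -1.   -1.  ]
```

step_arm(
  steps=[
    [[0,0,-52],0,0],
    [[0,0,-52],0,0],
    [[0,0,-52],0,0],
    [[0,0,-52],0,0],
    [[-43,-41,0],0,0],
    [[-43,-41,0],0,0],
    [[-43,-41,0],0,0],
    [[-43,-41,0],0,0],
  ],
)

```text
t: 1.1
ee_pos: [0.3861, 0.408, 0.4217]
ee_rot: [[-0.903, 0.43, -0.0], [0.43, 0.903, -0.0], [-0.0, -0.0, -1.0]]
ft_force: [0.5, 0.5, 0.7]
width: 0.0911
grasp_force: 0.0
```

step_arm(
  steps=[
    [[-43,-41,0],0,0],
    [[-43,-41,0],0,0],
    [[-28,-42,0],0,0],
    [[-28,-42,0],0,0],
    [[-28,-42,0],0,0],
    [[-28,-42,0],0,0],
    [[-17,-47,0],0,0],
    [[-17,-47,0],0,0],
  ],
)

```text
t: 2.1
ee_pos: [0.4468, -0.002, 0.4218]
ee_rot: [[-0.903, 0.43, -0.0], [0.43, 0.903, -0.0], [0.0, -0.0, -1.0]]
ft_force: [0.7, -0.6, 0.7]
width: 0.0915
grasp_force: 0.0
```

step_arm(
  steps=[
    [[-5,-24,21],0,0],
    [[-5,-24,21],0,0],
    [[-5,-24,21],0,0],
    [[-5,-24,21],0,0],
    [[-5,-24,21],0,0],
    [[-5,-24,21],0,0],
    [[-5,-24,21],0,0],
    [[-5,-24,21],0,0],
  ],
)

```text
t: 3.1
ee_pos: [0.4004, -0.1917, 0.2531]
ee_rot: [[-0.903, 0.43, -0.0], [0.43, 0.903, 0.0], [0.0, 0.0, -1.0]]
ft_force: [1.0, 1.2, 0.3]
width: 0.091
grasp_force: 0.0
```

Run:
```python
from h import *
s=readout.sense(); print(s["ee_pos"],s["joints"])
c=cap("wrist"); cv2.imwrite("pics/w1.png",c["color"][...,::-1]); P=c["P"];C=c["color"]
hsv=cv2.cvtColor(C,cv2.COLOR_RGB2HSV)
m=((hsv[...,0]>24)&(hsv[...,0]<35)&(hsv[...,1]>150)&(hsv[...,2]>60))
k,l,st,ce=cv2.connectedComponentsWithStats(m.astype(np.uint8))
for i in range(1,k):
    if st[i,4]<500: continue
    q=P[l==i]; q=q[np.isfinite(q[:,2])]
    print(ce[i],st[i,4],q[:,2].max(),cv2.minAreaRect(q[q[:,2]>.002][:,:2].astype(np.float32)))
    hi=q[(q[:,2]>.06)]
    if len(hi)>20: print("top",cv2.minAreaRect(hi[:,:2].astype(np.float32)),hi.mean(0))
m=(P[...,2]>.0215)&(P[...,2]<.027)&~m&(P[...,0]>.48)
q=P[m]; 
if len(q)>100: print("plate",len(q),cv2.boxPoints(cv2.minAreaRect(q[:,:2].astype(np.float32))))
```

```text
[ 0.40036919 -0.19169406  0.25314798] [-4.99060429e-01 -9.92174571e-02  2.20656566e+00  1.45637340e-05
  1.03436955e+00 -1.62504635e+00]
plate 4021 [[ 0.47294116  0.12556082]
 [ 0.5208504  -0.4015714 ]
 [ 0.69221056 -0.38599706]
 [ 0.6443013   0.14113516]]
```

View pics/w1.png

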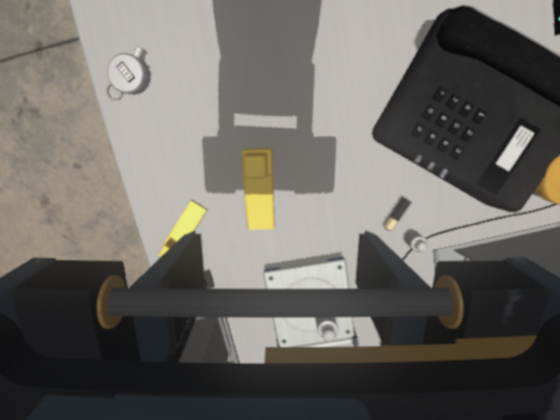

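The wrist view shows the wedge at (258,190) with its grip post at (257,165), below and robot-side of the fingers, axis nearly aligned with the tool x axis. The scale is at (310,305) and the small wedge at (185,225). I measure the post with wider colour limits.

Run:
```python
from h import *
c=cap("wrist"); P=c["P"];C=c["color"]; print(c["depth"][190,258],P[190,258],P[165,257],P[100,180])
hsv=cv2.cvtColor(C,cv2.COLOR_RGB2HSV); print(hsv[190,258],hsv[220,258])
m=((hsv[...,0]>18)&(hsv[...,0]<36)&(hsv[...,1]>110)); m[:, :225]=0; m[240:]=0; m[:,300:]=0
q=P[m]; q=q[np.isfinite(q[:,2])]
print(cv2.minAreaRect(q[q[:,2]>.002][:,:2].astype(np.float32)))
hi=q[q[:,2]>.058]; print(len(hi),hi.mean(0),cv2.minAreaRect(hi[:,:2].astype(np.float32)))
```

```text
0.4071894 [ 0.39560074 -0.22198944  0.02368001] [ 0.36188761 -0.20313553  0.06734768] [ 0.2509384  -0.26287752  0.00111711]
[ 23 138 150] [ 26 138 236]
((0.40099266171455383, -0.22125916182994843), (0.03648721054196358, 0.1103120967745781), 65.62638854980469)
527 [ 0.36485287 -0.20505001  0.06567453] ((0.3649660646915436, -0.2055896371603012), (0.026081079617142677, 0.02599739283323288), 64.52182006835938)
```

step_arm(
  steps=[
    [[6,-7,27],-1,0],
    [[6,-7,27],0,0],
    [[6,-7,27],0,0],
    [[5,-6,27],0,0],
    [[0,0,27],0,0],
    [[0,0,27],0,0],
    [[0,0,27],0,0],
    [[0,0,28],0,0],
  ],
)

```text
t: 4.2
ee_pos: [0.3693, -0.2058, 0.0366]
ee_rot: [[-0.91, 0.414, 0.001], [0.414, 0.91, -0.0], [-0.001, -0.0, -1.0]]
ft_force: [1.3, 0.8, -0.2]
width: 0.0912
grasp_force: 0.0
```

step_arm(
  steps=[
    [[0,0,0],0,255],
    [[0,0,0],0,255],
    [[0,0,0],0,255],
    [[0,0,0],0,255],
    [[0,0,0],0,255],
    [[0,0,0],0,255],
    [[0,0,0],0,255],
    [[0,0,0],0,255],
  ],
  force=30,
)

```text
t: 5.2
ee_pos: [0.3686, -0.2059, 0.0369]
ee_rot: [[-0.91, 0.414, -0.0], [0.414, 0.91, 0.0], [0.0, -0.0, -1.0]]
ft_force: [-0.9, -0.6, -0.4]
width: 0.0256
grasp_force: 30.0
```

step_arm(
  steps=[
    [[0,0,-3],0,255],
    [[-5.5,8.5,0],0,255],
    [[-5.5,8.5,0],0,255],
    [[-5.5,8.5,0],0,255],
    [[-5,8.5,0],0,255],
    [[-5.5,8.5,0],0,255],
    [[0,0,0],-4.5,255],
    [[0,0,0],-4.5,255],
  ],
)

```text
t: 6.2
ee_pos: [0.4112, -0.1781, 0.0399]
ee_rot: [[-0.964, 0.264, -0.0], [0.264, 0.964, -0.0], [0.0, -0.0, -1.0]]
ft_force: [-0.4, 0.6, -1.3]
width: 0.0259
grasp_force: 30.0
```

Run:
```python
from h import *
s=readout.sense(); print(s["ee_pos"],s["ee_rot"][:,0])
c=cap("top"); P=c["P"];C=c["color"]; cv2.imwrite("pics/t2.png",cv2.resize(C[130:330,200:400],None,fx=3,fy=3)[...,::-1])
def yel(c):
    hsv=cv2.cvtColor(c["color"],cv2.COLOR_RGB2HSV)
    return (hsv[...,0]>18)&(hsv[...,0]<36)&(hsv[...,1]>110)&(hsv[...,2]>40)
for n,c in(("top",c),("side",cap("side")),("wrist",cap("wrist"))):
    P=c["P"]; m=yel(c)&(P[...,0]>.34)&(P[...,0]<.54)&(P[...,1]>-.27)&(P[...,1]<-.13)&(P[...,2]>.003)&(P[...,2]<.08)
    q=P[m]; 
    if len(q)<50: print(n,len(q)); continue
    a=np.radians(-15.6); d=np.array([np.cos(a),np.sin(a)]); e=np.array([-d[1],d[0]])
    L=np.array([.5234,-.2099]); S=(q[:,:2]-L)@d; t=(q[:,:2]-L)@e
    f=S>np.nanmax(S)-.04
    print(n,len(q),"nose s",np.percentile(S,[0,1,99,100]),"t",np.percentile(t[f],[1,50,99]),"near nose t",np.percentile(t[S>np.max(S)-.01],[2,98]),"z",np.percentile(q[S>np.max(S)-.008,2],[5,50,95]))
    print("  rect",cv2.minAreaRect(q[f][:,:2].astype(np.float32)))
```

```text
[ 0.41121733 -0.17811822  0.0398975 ] [-9.64485577e-01  2.64135514e-01  4.46098860e-05]
top 411 nose s [-0.07024557 -0.06838267 -0.02526951 -0.02484624] t [-0.01635046  0.00184494  0.02027656] near nose t [-0.01549014  0.01983397] z [0.00981892 0.01267924 0.01456658]
  rect ((0.48076656460762024, -0.19591346383094788), (0.03742435947060585, 0.03990328311920166), 74.6530532836914)
side 1032 nose s [-0.1323191  -0.12730705 -0.02422427 -0.02265498] t [-0.01720726 -0.00041479  0.01657087] near nose t [-0.01572975  0.01656446] z [0.00704907 0.01254248 0.01510419]
  rect ((0.4823131263256073, -0.19857284426689148), (0.03494769334793091, 0.03983030468225479), 75.17607879638672)
wrist 5315 nose s [-0.13629307 -0.13602621 -0.0313653  -0.02939517] t [-0.01792833  0.00012899  0.01847105] near nose t [-0.01726248  0.01808761] z [0.01228884 0.01360858 0.01482238]
  rect ((0.47923609614372253, -0.19738195836544037), (0.03798476979136467, 0.03261266276240349), 76.01528930664062)
```

View pics/t2.png

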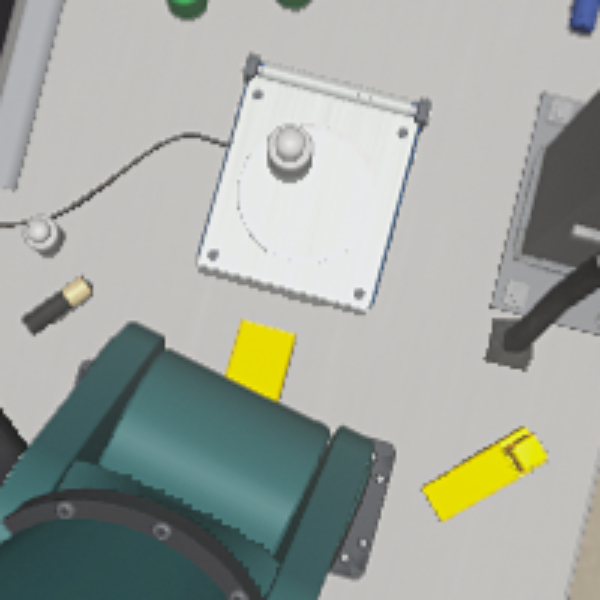

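The crop shows the wedge nose at (270,328), about 24 mm before the plate's front edge (midpoint about (284,288)) and lined up with the channel. Now I lower it to the bench and push in.

step_arm(
  steps=[
    [[0,0,3],0,255],
    [[0,0,0],0,255],
    [[-8,0,0],0,255],
    [[-9,0,0],0,255],
    [[-9,0,0],0,255],
    [[-9,0,0],0,255],
    [[-9,0,0],0,255],
    [[-8,0,0],0,255],
  ],
)

```text
t: 7.35
ee_pos: [0.4615, -0.1925, 0.0369]
ee_rot: [[-0.964, 0.267, 0.0], [0.267, 0.964, -0.0], [-0.0, -0.0, -1.0]]
ft_force: [-0.3, 1.1, -1.6]
width: 0.0259
grasp_force: 30.0
```

step_arm(
  steps=[
    [[-3,0,0],0,255],
    [[-3,0,0],0,255],
    [[-3,0,0],0,255],
    [[-3,0,0],0,255],
    [[-3,0,0],0,255],
    [[-3,0,0],0,255],
    [[-3,0,0],0,255],
    [[-3,0,0],0,255],
  ],
)

```text
t: 8.35
ee_pos: [0.481, -0.1975, 0.0366]
ee_rot: [[-0.964, 0.267, -0.007], [0.267, 0.964, 0.003], [0.007, 0.001, -1.0]]
ft_force: [-20.2, 4.5, 18.8]
width: 0.0262
grasp_force: 30.0
```

```bash
cat > chk.py <<'E'
from h import *
import sys
s=readout.sense(); print(s["t"],s["ee_pos"],s["ft_force"],s["grasp_force"],s["wrist_torque"])
a=np.radians(-15.6); d=np.array([np.cos(a),np.sin(a)]); e=np.array([-d[1],d[0]]); L=np.array([.5234,-.2099])
for n in("top","side"):
    c=cap(n); cv2.imwrite(f"pics/{n}_{sys.argv[1]}.png",c["color"][...,::-1])
    for lab,P in(("before",np.load(n+"1.npz")["P"]),("now",c["P"])):
        S=(P[...,:2]-L)@d; T=(P[...,:2]-L)@e
        o=[]
        for lo in(.005,.030,.055,.08,.105):
            m=(S>lo)&(S<lo+.02)&(abs(T)<.045)&(P[...,2]>.015)&(P[...,2]<.036); o.append(round(1000*float(np.median(P[m][:,2])),2))
        print(n,lab,"plate z(mm) front->back",o)
        m=(abs(S-.075)<.06)&(abs(T)<.055)&(P[...,2]>.06)&(P[...,2]<.1)
        print("   weight top",np.median(P[m],0),P[m][:,2].max())
        hsv=cv2.cvtColor(c["color"],cv2.COLOR_RGB2HSV)
E
python3 chk.py a
```

```text
8.35 [ 0.48100594 -0.19752473  0.03656874] [-20.17404652   4.49184603  18.78680097] 30.00180870294571 [0.87598898 3.37551787 0.02680599]
top before plate z(mm) front->back [24.47, 24.71, 24.98, 24.54, 24.31]
   weight top [ 0.60842083 -0.21498041  0.0720552 ] 0.0757340986021896
top now plate z(mm) front->back [nan, 25.94, 25.89, 25.45, 24.73]
   weight top [ 0.60886331 -0.21501101  0.07237065] 0.07905567149919823
side before plate z(mm) front->back [24.88, 25.21, 25.15, 25.21, 24.7]
   weight top [ 0.6120236  -0.21797571  0.07212121] 0.07684568526901958
side now plate z(mm) front->back [26.6, 26.79, 26.39, 26.12, 25.27]
   weight top [ 0.61265959 -0.21904403  0.07289001] 0.07821685727012628
  return _methods._mean(a, axis=axis, dtype=dtype,
  ret = ret.dtype.type(ret / rcount)
```

step_arm(
  steps=[
    [[0,0,-1],0,255],
    [[0,0,0],0,255],
    [[-2,0,0],0,255],
    [[-2,0,0],0,255],
    [[-2,0,0],0,255],
    [[0,0,0],0,255],
    [[0,0,0],0,255],
    [[0,0,0],0,255],
  ],
)

```text
t: 9.45
ee_pos: [0.4902, -0.2005, 0.0381]
ee_rot: [[-0.964, 0.267, 0.001], [0.267, 0.964, -0.0], [-0.001, -0.0, -1.0]]
ft_force: [-1.1, 1.2, -4.9]
width: 0.0257
grasp_force: 30.0
```

```bash
python3 chk.py b 2>/dev/null
```

```text
9.45 [ 0.49018073 -0.20049094  0.03809019] [-1.12621184  1.18420098 -4.9314678 ] 29.998742043972015 [0.26634347 0.26801881 0.00130089]
top before plate z(mm) front->back [24.47, 24.71, 24.98, 24.54, 24.31]
   weight top [ 0.60842083 -0.21498041  0.0720552 ] 0.0757340986021896
top now plate z(mm) front->back [nan, 28.59, 28.03, 26.77, 25.43]
   weight top [ 0.60848619 -0.21498103  0.07286445] 0.07882072666737161
side before plate z(mm) front->back [24.88, 25.21, 25.15, 25.21, 24.7]
   weight top [ 0.6120236  -0.21797571  0.07212121] 0.07684568526901958
side now plate z(mm) front->back [30.26, 29.34, 28.59, 27.36, 25.79]
   weight top [ 0.61424863 -0.21962482  0.07226391] 0.07883016227541273
```

View pics/side_b.png

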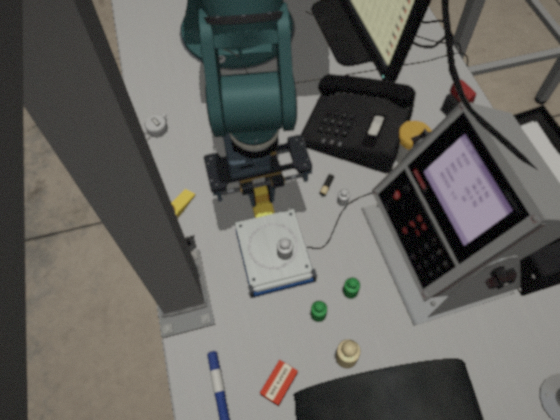

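The side view shows the wedge, at (263,200), under the plate's front edge. The weight is upright at (285,247), and the battery and small weight have not moved. The plate's edge is up about 5.5 mm and the wedge is held about 1 mm off the bench, so I set it back down.

step_arm(
  steps=[
    [[0,0,0.5],0,255],
    [[0,0,0.5],0,255],
    [[0,0,0],0,255],
    [[0,0,0],0,255],
    [[0,0,0],0,255],
    [[0,0,0],0,255],
    [[0,0,0],0,255],
    [[0,0,0],0,255],
  ],
)

```text
t: 10.55
ee_pos: [0.4898, -0.2003, 0.0369]
ee_rot: [[-0.964, 0.267, 0.0], [0.267, 0.964, -0.0], [-0.0, -0.0, -1.0]]
ft_force: [0.7, -0.4, -4.0]
width: 0.026
grasp_force: 30.0
```

```bash
python3 chk.py c 2>/dev/null
```

```text
10.55 [ 0.48983695 -0.20034398  0.03694534] [ 0.74536037 -0.36815395 -3.99100222] 29.998840391635895 [-0.0797597  -0.12916569  0.0135301 ]
top before plate z(mm) front->back [24.47, 24.71, 24.98, 24.54, 24.31]
   weight top [ 0.60842083 -0.21498041  0.0720552 ] 0.0757340986021896
top now plate z(mm) front->back [nan, 27.91, 27.52, 26.55, 25.11]
   weight top [ 0.6083604  -0.21497677  0.07235163] 0.07791462242291325
side before plate z(mm) front->back [24.88, 25.21, 25.15, 25.21, 24.7]
   weight top [ 0.6120236  -0.21797571  0.07212121] 0.07684568526901958
side now plate z(mm) front->back [29.09, 28.53, 27.8, 26.84, 25.55]
   weight top [ 0.61373796 -0.21946434  0.07260255] 0.07818124446047958
```

```bash
python3 -c "
from h import *
print(close_job())"
```

```text
the job is handed in; nothing more can be done
None
```

The job is handed in, result not reported: by camera the plate's front edge is about 4.6 mm off its rests on the wedge, which is flat on the bench and still gripped, with the weight standing.

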